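# Push the tape roll through the posts into its bay

## Task

Push the tall roll of tape (the one with the plugged core) across the worktop with the fingertips, through the narrow gap between the two steel posts and into the low railed bay behind them, until it is fully home against the back rail. Only push it along the surface: do not lift or tip it. Leave everything else where it is.

Things in the scene. Friction and masses are not known exactly. Their poses are not given: they have to be found in the camera images.
- roll_center (a point): centre of the tall roll of packing tape: a round drum 90 mm in diameter and 48 mm high, standing flat on the worktop (its axis z is vertical), loose, about 0.2 kg; this point lies on its axis, 24 mm above the surface. Its core is closed by a plug, so it is solid: there is no hole for a finger
- bay: fixed metal bay. Origin: on the worktop midway between its two posts; x points through the mouth straight into the bay, y across it, z up. Posts: 40 mm in diameter, 39 mm high with bolt, centres at y = +-69 mm: a 98 mm gap. Behind them rails 28 mm high, 12 mm thick: side rails with inner faces at y = +-63 mm, back rail with inner face at x = 125 mm. No floor plate: the bare worktop runs through
- bay_home (a point): middle of the roll's place in the bay: where its centre is when it is centred and touches the back rail; 80 mm beyond the line of the posts, 24 mm above the worktop
- flat_roll: bystander: flat wide roll of masking tape, 100 mm across and 25 mm high; origin at the centre of its underside
- scissors: bystander: pair of scissors lying flat, 87x199x9 mm, long side along its y axis; origin at the centre of its underside
- marker: bystander: marker pen lying along its y axis, 135 mm long, 16 mm high; origin at the centre of its underside
- funnel: bystander: funnel standing on its 120 mm rim, spout up, 114 mm high; origin at the centre of its underside
- bottle_a: bystander: white spray bottle standing at the left of the bay, 54 mm across, 198 mm high; origin at the centre of its underside
- bottle_b: bystander: white spray bottle standing at the right, 54 mm across, 198 mm high; origin at the centre of its underside
- roll: the same tall roll of tape; origin at the centre of its underside (1 mm off its axis), free to turn about z

How it is judged:
By the outcome, as a careful person would: the job done as asked, in the order asked, and still so for the second after the job is handed in, with the robot touching nothing.
It also fails if it takes over 50 s, if anything falls off the work surface, if the arm or the gripper's body presses on something with over 40 N, if the wrist force passes 120 N, or if a joint passes its speed limit or range.

## Robot

A 7-joint arm with a two-finger parallel gripper is mounted at the origin on a cart in front of the work surface, level with it; the furniture and walls round the work are solid. World frame = base frame: x ahead of the robot, y to its left, z up, the work surface at z = 0. Lengths are in mm, angles in rad, forces in N, time in s.
With the tool pointing down it reaches from about 400 to 850 mm from the base axis. Payload 10.4 kg.
Tool frame: the origin (TCP) lies on the mounting face of the last link; the fingertips stand 182 mm ahead of it and the grasp point (between the pads) lies 164 mm ahead of it; z points along the fingers, y is the line along which they close (so a half turn about z gives the same grasp; the last joint's range is limited). The gripper opens to 87 mm and grips with 3 to 60 N. Pads are 19 mm wide; open, the fingers measure 117 mm over their backs; the gripper's body (75 mm by 190 mm) begins 51 mm behind the grasp point.
Start: joints at [1.109, 0.332, -0.065, 1.46, 0.022, 1.35, -0.088], TCP at [265.547, -565.789, 404.776] pointing down, gripper open.
Joint ranges: [-2.6, 2.6], [-0.5, 2.12], [-1.47, 1.34], [0.16, 2.42], [-1.27, 4.41], [0.06, 2.06], [-2.6, 2.6]. Speed limits (rad/s): [2.22, 2.22, 2.79, 2.79, 3.14, 3.14, 3.14].

## Interface

Orientations are given as a rotation vector (axis times angle).
In Python, from plant import readout, snapshot, calibration, bot gives the robot as it stands.
- The arm moves only by the shell command python3 -m pendant 'ROWS' [OPENING] [FORCE]. ROWS is JSON, a list that holds one entry, the list of rows, each a list of 4 numbers: the shift along the tool's x, y, z in mm, then the turn about the tool's z in units of 5 degrees (1.0 is 5 degrees). A call has exactly 10 rows; each row shifts and turns the commanded pose from where the row before left it, along the tool's axes as they then stand; what a row does not reach is not made up. A row lasts 1/8 s, in which the tool goes at most 62.5 mm and 10.7 degrees, less where a joint would pass 70% of its speed; a pose out of reach is approached as far as the arm can. A call with a gripper value outside its range is refused whole. OPENING is the finger opening in mm, from 0 to 87, set as the call begins (- or left out, the last holds). The fingers move at their own pace and stop on an object; FORCE is the grip in N (left out, the last holds). Time passes only in rows, so rows that do not move let the fingers close, or fill a call up. It gives the time, the measured TCP pose, the force, the opening and the grip force at its end, in the units of the state.
- readout.get_state(): the state, without advancing time (a new reading comes with each control period).
- snapshot(name): name is "side" or "top"; returns (picture, depth): 400x640x3 uint8, red, green, blue; 400x640 float32, mm along the optical axis (not along the pixel's ray), 0 where there is no reading.
- calibration(name): a dict with "mtx" (3x3 intrinsics, pixels), "view" (4x4, takes a point from world to camera coordinates). Camera axes: x right, y down, z forward; pixel columns grow to the right and rows downward; lengths in mm; the calibration is good to about 2 mm. A picture is of the moment at which its call begins. calibration takes no time and is no camera call.
- bot.sign_off(): hands the job in; it is judged then, once.
The state is a dict: "t": time; "joint_positions": joint angles; "qd": joint speeds; "joint_torque": joint torques, N m; "position": TCP position; "tcp_rot": TCP orientation; "contact_force": force on the tool from outside, world axes, zero at the start; "wrist_torque": the same for the moment, N m; "opening": opening from 0.0 (shut) to 1.0 (fully open); "finger_force": force on a finger pad.
Only numpy, scipy, OpenCV 4.12 (cv2) and the standard library are available. Lean on these libraries where they do the work, as an engineer would, in place of code of your own. Each camera call takes 0.05 s, during which the arm holds its last target. There are 200 camera calls.

## Working session

There is one attempt and no reset: what is moved stays moved. The work goes in short steps, Python scripts to look and compute and a shell command to move; the robot and the scene stay as the last step left them, time stands still between calls to the robot, and variables do not carry over. Pictures are saved under pics/ and viewed, at most 10 in all, crops included, and the job is handed in when it is done.

```bash
mkdir -p pics; ls; python3 - <<'E'
from plant import readout,snapshot,calibration
import cv2,numpy as np
s=readout.get_state();print(s['t'],s['position'],s['tcp_rot'],s['contact_force'])
for n in("top","side"):
    p,d=snapshot(n);cv2.imwrite(f'pics/{n}0.png',p[:,:,::-1]);np.savez(f'{n}0.npz',p=p,d=d)
    c=calibration(n);print(n,np.round(c['mtx'],1).tolist(),np.round(c['view'],3).tolist())
E
```

```text
pics
0.0 [ 265.50129116 -565.65251772  403.96864153] [-3.06490148e+00 -6.83519751e-01  5.23640077e-04] [-1.48939721  0.36585414 -0.10672822]
top [[406.4, 0.0, 319.3], [0.0, 406.4, 193.0], [0.0, 0.0, 1.0]] [[-0.002, -1.0, 0.027, -55.668], [-0.998, 0.001, -0.057, 573.338], [0.057, -0.027, -0.998, 1167.603], [0.0, 0.0, 0.0, 1.0]]
side [[517.7, 0.0, 322.9], [0.0, 517.7, 213.1], [0.0, 0.0, 1.0]] [[-0.946, -0.324, -0.01, 520.262], [-0.266, 0.794, -0.547, 220.801], [0.185, -0.514, -0.837, 1366.152], [0.0, 0.0, 0.0, 1.0]]
```

View pics/top0.png

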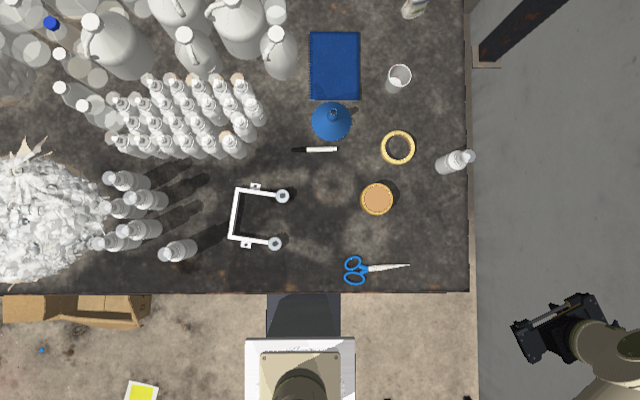

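View pics/side0.png

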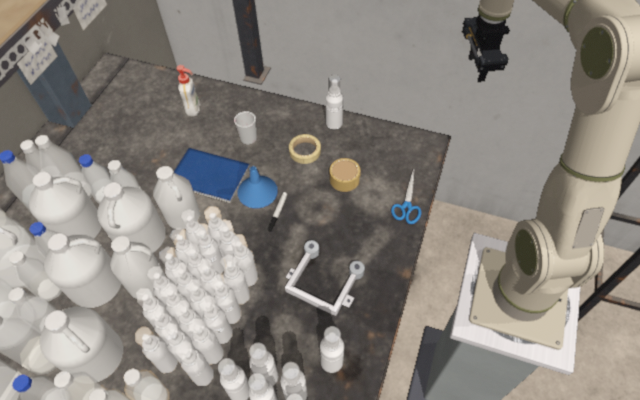

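The top view shows the roll at about (377,199), the posts at (282,196) and (274,243), and the bay opening towards image right (-y). The side view shows the roll at (345,174) and the posts at (312,248) and (357,269).

```bash
cat > h.py <<'E'
import numpy as np,cv2
from plant import calibration
def ray(n,uv):
    c=calibration(n);V=np.array(c['view']);R,t=V[:3,:3],V[:3,3]
    return -R.T@t, R.T@np.linalg.inv(c['mtx'])@np.array([*uv,1.])
def plane(n,uv,z):
    o,d=ray(n,uv);return o+d*(z-o[2])/d[2]
def tri(a,b):
    (o,d),(p,e)=ray('top',a),ray('side',b)
    k=np.linalg.lstsq(np.c_[d,-e],p-o,rcond=None)[0]
    x,y=o+d*k[0],p+e*k[1];return (x+y)/2,np.linalg.norm(x-y)
E
python3 - <<'E'
from h import *
out=[]
for n,r,w in(("top",(355,178,45,45),(222,175,75,80)),("side",(322,152,45,45),(278,232,95,85))):
    p=np.load(n+'0.npz')['p']
    x,y,ww,hh=r;c=p[y:y+hh,x:x+ww]
    b=cv2.cvtColor(c,cv2.COLOR_RGB2HSV);m=((b[...,1]>70)&(b[...,2]>90)).astype('u1')*255
    cn=max(cv2.findContours(m,0,2)[0],key=cv2.contourArea);print(n,'roll',cv2.boundingRect(cn),cv2.fitEllipse(cn),'off',(x,y))
    for (X,Y,W,H),nm in((r,'roll'),(w,'bay')):
        out.append(cv2.resize(p[Y:Y+H,X:X+W,::-1],(390,290),interpolation=cv2.INTER_CUBIC))
cv2.imwrite('pics/crop.png',np.vstack([np.hstack(out[:2]),np.hstack(out[2:])]))
E
```

```text
top roll (5, 5, 33, 33) ((20.976594924926758, 20.865083694458008), (31.739727020263672, 33.48707962036133), 67.67192840576172) off (355, 178)
side roll (7, 6, 32, 34) ((22.361419677734375, 22.287277221679688), (32.498756408691406, 34.548763275146484), 3.0876612663269043) off (322, 152)
```

View pics/crop.png

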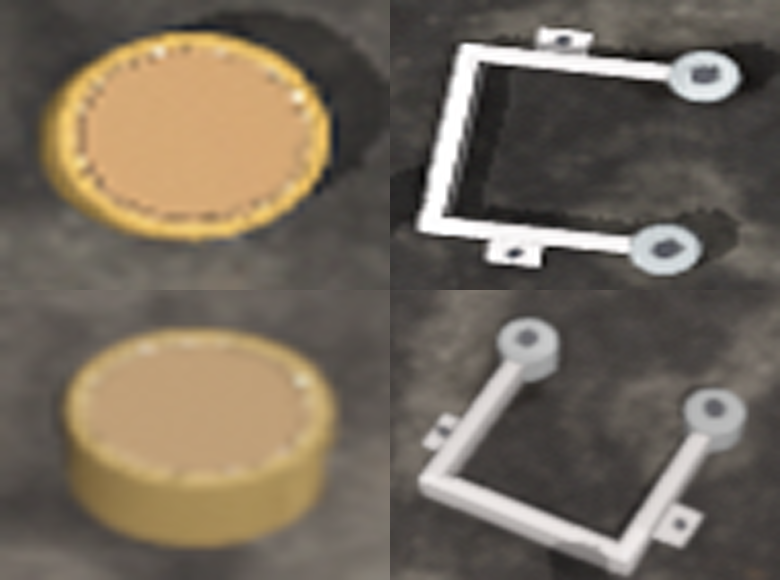

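The roll and both posts show clearly in both crops: roll top centre at about (377.2,198.6) top and (344.8,169.5) side, with nothing lying between the roll and the mouth.

```bash
python3 - <<'E'
from h import *
np.set_printoptions(precision=1,suppress=True)
print('roll',tri((377.2,198.6),(344.8,169.5)),plane('top',(377.2,198.6),48),plane('side',(344.8,169.5),48))
A=tri((282.2,195.2),(310.9,245.3));B=tri((275.0,242.9),(356.4,266.1));print(A,B)
for u in((282.2,195.2),(275,242.9)):print(plane('top',u,39))
for u in((310.9,245.3),(356.4,266.1)):print(plane('side',u,39))
for u in((222+73/5.2-.5,175+45/3.625-.5),(222+28/5.2-.5,175+232/3.625-.5)):print('outer back corner',plane('top',u,28))
E
```

```text
roll (array([ 555.6, -220.3,   50.4]), np.float64(0.8575964445545621)) [ 555.3 -220.8   48. ] [ 556.5 -222.    48. ]
(array([566.3,  49.9,  39.5]), np.float64(1.2667498006608073)) (array([430.8,  70. ,  37.3]), np.float64(0.8486382888359674))
[565.8  49.8  39. ]
[430.5  69.8  39. ]
[567.1  49.8  39. ]
[431.  71.  39.]
outer back corner [590.3 184.4  28. ]
outer back corner [442.8 207.6  28. ]
```

```bash
python3 - <<'E'
from h import *
np.set_printoptions(precision=1,suppress=True)
for n,u,z in(('flat','397.5 147.5',25),('bottle_b cap',"469 155",198),('bottle_b base','443 165',0),('bot_a cap','166 256',198),('sciss tip','410 265',5),('sciss h','348 258',5),('marker','338 149',10)):print(n,plane('top',[float(v) for v in u.split()],z))
E
python3 -m pendant '[[[40,-11.7,0,0],[40,-11.7,0,0],[40,-11.7,0,0],[40,-11.7,0,0],[40,-11.7,0,0],[40,-11.7,0,0],[40,-11.7,0,0],[40,-11.7,0,0],[40,-11.7,0,0],[38,-11.7,0,0]]]' 46
```

```text
flat [ 706.1 -286.1   25. ]
bottle_b cap [ 657.9 -427.6  198. ]
bottle_b base [ 657.8 -428.     0. ]
bot_a cap [410.3 320.2 198. ]
sciss tip [ 362.1 -322.7    5. ]
sciss h [ 383.4 -140.6    5. ]
marker [ 703.8 -112.5   10. ]
t: 1.35
position: [577.0, -289.7, 404.3]
tcp_rot: [-3.066, -0.684, 0.001]
contact_force: [0.5, -0.9, 0.6]
opening: 0.53
finger_force: 0.0
```

```bash
python3 -m pendant '[[[0,0,12,-1.63],[0,0,12,-1.63],[0,0,12,-1.63],[0,0,12,-1.63],[0,0,12,-1.63],[0,0,12,-1.63],[0,0,12,-1.63],[0,0,12,-1.63],[0,0,12,-1.63],[0,0,12,-1.63]]]'
python3 - <<'E'
from plant import readout
from scipy.spatial.transform import Rotation as R
s=readout.get_state();print(s['position'],R.from_rotvec(s['tcp_rot']).as_matrix().round(3))
E
```

```text
t: 2.6
position: [576.0, -290.7, 283.9]
tcp_rot: [-1.87, -2.523, 0.0]
contact_force: [-0.2, -0.3, -0.7]
opening: 0.523
finger_force: 0.0
[ 575.96622084 -290.73917561  283.89313217] [[-0.291  0.957 -0.001]
 [ 0.957  0.291  0.   ]
 [ 0.001 -0.001 -1.   ]]
```

```bash
python3 -m pendant '[[[0,0.5,10,0],[0,0.5,12,0],[0,0,12,0],[0,0,12,0],[0,0,12,0],[0,0,12,0],[0,0,10,0],[0,0,8,0],[0,0,4,0],[0,0,0,0]]]'
python3 - <<'E'
from plant import readout,snapshot
import cv2
s=readout.get_state();print(s['position'],s['tcp_rot'])
a=snapshot('top')[0][130:290,220:460,::-1];b=snapshot('side')[0][120:320,250:450,::-1]
import numpy as np
cv2.imwrite('pics/c1.png',np.hstack([cv2.resize(a,(450,300)),cv2.resize(b,(300,300))]))
E
```

```text
t: 3.85
position: [577.1, -290.5, 192.6]
tcp_rot: [-1.877, -2.519, 0.0]
contact_force: [-0.1, 0.2, 1.0]
opening: 0.529
finger_force: 0.0
[ 577.11406812 -290.4946376   192.64299279] [-1.87652598e+00 -2.51947951e+00  3.04135251e-06]
```

View pics/c1.png

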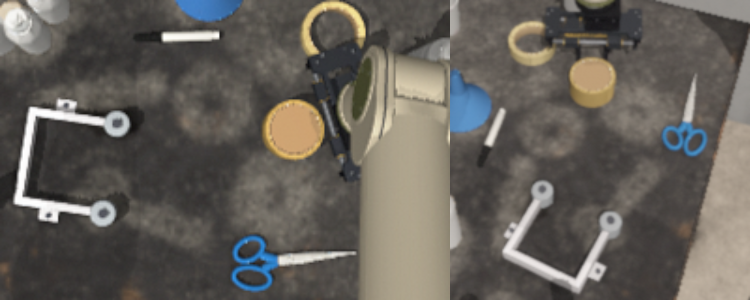

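The gripper stands behind the roll and squared to the push direction, and the path to the mouth is clear. I'll push now.

```bash
python3 -m pendant '[[[8,0,0,0],[8,0,0,0],[8,0,0,0],[8,0,0,0],[8,0,0,0],[8,0,0,0],[8,0,0,0],[8,0,0,0],[8,0,0,0],[8,0,0,0]]]'
python3 -m pendant '[[[9,0,0,0],[9,0,0,0],[9,0,0,0],[9,0,0,0],[9,0,0,0],[9,0,0,0],[9,0,0,0],[9,0,0,0],[9,0,0,0],[6,0,0,0]]]'
cat > look.py <<'E'
from h import *
from plant import readout,snapshot
from scipy.spatial.transform import Rotation as R
s=readout.get_state();r=R.from_rotvec(s['tcp_rot']).as_matrix();p=np.array(s['position'])
print('TCP',p.round(1),'heading',np.degrees(np.arctan2(r[1,0],r[0,0])).round(2))
M=np.array([498.6,60]);d=np.array([.139,.990]);n=np.array([-d[1],d[0]])
C=p[:2]+48.2*r[:2,0];print('cradle centre',C.round(1),'bay xy',((C-M)@d).round(1),((C-M)@n).round(1))
for c in('top','side'):
    q=snapshot(c)[0];b=cv2.cvtColor(q,cv2.COLOR_RGB2HSV)
    V=np.array(calibration(c)['view']);K=np.array(calibration(c)['mtx'])
    k=K@(V[:3]@[*C,48,1]);u,v=(k[:2]/k[2]).astype(int)
    m=np.zeros(q.shape[:2],'u1');x0,y0=u-38,v-38
    # plug face: tan, less saturated than the yellow wrap
    h=b[y0:y0+76,x0:x0+76];m=((h[...,0]>5)&(h[...,0]<19)&(h[...,1]>75)&(h[...,1]<140)&(h[...,2]>120)).astype('u1')*255
    m=cv2.morphologyEx(m,cv2.MORPH_OPEN,np.ones((3,3)))
    cn=cv2.findContours(m,0,2)[0]
    if not cn: print(c,'none');continue
    cn=max(cn,key=cv2.contourArea);(ex,ey),ax,_=cv2.minAreaRect(cn)
    w=plane(c,(ex+x0,ey+y0),48)[:2];print(c,'plug size',np.round(ax,1),'roll',w.round(1),'bay xy',((w-M)@d).round(1),((w-M)@n).round(1))
    cv2.imwrite(f'pics/l_{c}.png',cv2.resize(q[max(0,v-100):v+100,u-100:u+100,::-1],(390,390)))
cv2.imwrite('pics/look_%05d.png'%(s['t']*100),np.hstack([cv2.imread('pics/l_top.png'),cv2.imread('pics/l_side.png')]))
E
python3 look.py; ls pics
```

```text
t: 5.2
position: [554.1, -213.4, 192.8]
tcp_rot: [1.876, 2.519, -0.0]
contact_force: [0.6, -0.9, 0.6]
opening: 0.527
finger_force: 0.8
t: 6.45
position: [529.1, -129.8, 192.8]
tcp_rot: [1.876, 2.52, -0.0]
contact_force: [-0.2, -1.3, 0.5]
opening: 0.527
finger_force: 0.8
TCP [ 529.1 -129.8  192.8] heading 106.67
cradle centre [515.3 -83.6] bay xy -139.9 -36.5
top plug size [27. 18.] roll [516.1 -74.7] bay xy -131.0 -36.0
side plug size [21. 26.] roll [518.1 -84. ] bay xy -139.8 -39.3
c1.png
crop.png
l_side.png
l_top.png
look_00645.png
side0.png
top0.png
```

```bash
python3 -m pendant '[[[7,0,0,0],[7,0,0,0],[7,0,0,0],[7,0,0,0],[7,0,0,0],[7,0,0,0],[7,0,0,0],[6,0,0,0],[5,0,0,0],[3,0,0,0]]]'
python3 -m pendant '[[[4.5,-2.1,0,0.49],[4.5,-2.1,0,0.49],[4.5,-2.1,0,0.49],[4.5,-2.1,0,0.49],[4.5,-2.1,0,0.49],[4.5,-2.1,0,0.49],[4.5,-2.1,0,0.49],[4.5,-2.1,0,0.49],[4.5,-2.1,0,0.49],[3,-2.1,0,0.49]]]'
python3 look.py; ls pics|grep look
```

```text
t: 7.8
position: [511.2, -69.8, 192.8]
tcp_rot: [1.876, 2.52, -0.0]
contact_force: [0.9, -0.7, -0.9]
opening: 0.526
finger_force: 0.5
t: 9.05
position: [485.8, -29.1, 192.7]
tcp_rot: [-2.37, -2.062, 0.0]
contact_force: [-0.7, -1.0, 0.6]
opening: 0.528
finger_force: 0.6
TCP [485.8 -29.1 192.7] heading 82.06
cradle centre [492.5  18.7] bay xy -41.8 0.3
top plug size [14.2  3.9] roll [489.4  50.2] bay xy -10.9 7.8
side plug size [24. 27.] roll [495.8  17.1] bay xy -42.9 -3.2
look_00645.png
look_00905.png
```

View pics/look_00905.png

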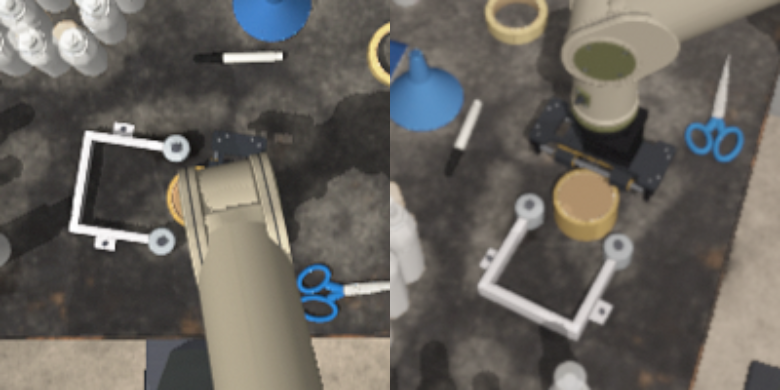

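The roll sits just in front of the mouth, squared up in both views. I'll check its lateral offset against the posts from the side view using its left and right outline.

```bash
python3 - <<'E'
from h import *
from plant import snapshot
q=snapshot('side')[0];b=cv2.cvtColor(q,cv2.COLOR_RGB2HSV)
m=((b[...,1]>70)&(b[...,2]>90)&(b[...,0]<28)).astype('u1')*255
m[:200]=0;m[262:]=0;m[:,:300]=0;m[:,370:]=0
x,y,w,h=cv2.boundingRect(max(cv2.findContours(m,0,2)[0],key=cv2.contourArea));print(x,y,w,h)
M=np.array([499.05,60.4]);d=np.array([.139,.990]);n=np.array([-d[1],d[0]])
c=calibration('side');V=np.array(c['view']);K=np.array(c['mtx'])
a=np.linspace(0,6.283,200)
for by in(-6,-4,-2,0,2,4):
    C=M-41.8*d+by*n
    P=np.c_[C[0]+45*np.cos(a),C[1]+45*np.sin(a),np.full(200,44),np.ones(200)]
    k=(K@(V[:3]@P.T));u=k[0]/k[2];print(by,u.min().round(1),u.max().round(1))
E
```

```text
324 227 34 35
-6 321.7 354.7
-4 322.3 355.3
-2 323.0 356.0
0 323.6 356.7
2 324.3 357.3
4 325.0 358.0
```

The offset is within about 1 mm, so I'll push straight through.

```bash
python3 -m pendant '[[[5,0,0,0],[5,0,0,0],[5,0,0,0],[5,0,0,0],[5,0,0,0],[5,0,0,0],[5,0,0,0],[5,0,0,0],[5,0,0,0],[5,0,0,0]]]'
python3 look.py
```

```text
t: 10.45
position: [492.9, 20.6, 192.8]
tcp_rot: [2.368, 2.064, 0.0]
contact_force: [-0.8, -2.4, 0.6]
opening: 0.524
finger_force: 0.7
TCP [492.9  20.6 192.8] heading 82.14
cradle centre [499.5  68.4] bay xy 8.4 0.3
top none
side plug size [25. 27.] roll [501.4  69.4] bay xy 9.6 -1.4
```

Through the narrowest point with little force; 72 mm left.

```bash
python3 -m pendant '[[[6,0,0,0],[6,0,0,0],[6,0,0,0],[6,0,0,0],[6,0,0,0],[6,0,0,0],[6,0,0,0],[6,0,0,0],[6,0,0,0],[6,0,0,0]]]'
python3 look.py
```

```text
t: 11.8
position: [501.1, 80.1, 192.8]
tcp_rot: [2.368, 2.064, -0.0]
contact_force: [0.6, -0.9, 0.8]
opening: 0.528
finger_force: 0.6
TCP [501.1  80.1 192.8] heading 82.14
cradle centre [507.7 127.9] bay xy 68.5 0.5
top none
side plug size [26. 28.] roll [511.  127.3] bay xy 68.4 -2.9
```

```bash
python3 -m pendant '[[[2,0,0,0],[2,0,0,0],[2,0,0,0],[1.5,0,0,0],[1.5,0,0,0],[1,0,0,0],[1,0,0,0],[0,0,0,0],[0,0,0,0],[0,0,0,0]]]'
python3 look.py; ls pics|tail -4
```

```text
t: 13.15
position: [502.5, 90.7, 192.8]
tcp_rot: [2.368, 2.064, 0.0]
contact_force: [0.2, 1.0, -0.1]
opening: 0.532
finger_force: 0.2
TCP [502.5  90.7 192.8] heading 82.14
cradle centre [509.1 138.5] bay xy 79.2 0.5
top none
side plug size [26. 29.] roll [511.9 136.8] bay xy 77.9 -2.5
look_01180.png
look_01315.png
side0.png
top0.png
```

```bash
python3 -m pendant '[[[0.5,0,0,0],[0.5,0,0,0],[0.5,0,0,0],[0.5,0,0,0],[0.5,0,0,0],[0,0,0,0],[0,0,0,0],[0,0,0,0],[0,0,0,0],[0,0,0,0]]]'
```

```text
t: 14.5
position: [502.9, 93.2, 192.7]
tcp_rot: [2.368, 2.064, 0.0]
contact_force: [-0.4, -0.9, -0.6]
opening: 0.529
finger_force: 0.3
```

```bash
python3 -m pendant '[[[0.5,0,0,0],[0.5,0,0,0],[0.5,0,0,0],[0.5,0,0,0],[0.5,0,0,0],[0,0,0,0],[0,0,0,0],[0,0,0,0],[0,0,0,0],[0,0,0,0]]]'; python3 look.py
```

```text
t: 15.75
position: [503.2, 94.1, 192.6]
tcp_rot: [2.369, 2.062, -0.004]
contact_force: [-1.6, -7.8, 3.3]
opening: 0.528
finger_force: 3.9
TCP [503.2  94.1 192.6] heading 82.06
cradle centre [509.8 141.8] bay xy 82.6 0.3
top none
side plug size [25. 29.] roll [510.5 140.9] bay xy 81.7 -0.5
```

The force has risen to 8 N and the tool has stalled: the roll is against the back rail. Now I'll withdraw straight back, then up.

```bash
python3 -m pendant '[[[-2,0,0,0],[-4,0,0,0],[-6,0,0,0],[-8,0,0,0],[-10,0,0,0],[-12,0,0,0],[-14,0,0,0],[-14,0,0,0],[-14,0,0,0],[-14,0,0,0]]]'
python3 -m pendant '[[[-20,0,-10,0],[-30,0,-20,0],[-30,0,-20,0],[-30,0,-20,0],[-30,0,-20,0],[-30,0,-20,0],[-30,0,-20,0],[-20,0,-20,0],[-10,0,-10,0],[0,0,0,0]]]'
python3 - <<'E'
from plant import snapshot
import cv2,numpy as np
a,b=[snapshot(n)[0][...,::-1] for n in('top','side')]
cv2.imwrite('pics/end.png',np.hstack([cv2.resize(a[165:265,200:300],(400,400),interpolation=2),cv2.resize(b[130:330,240:440],(400,400),interpolation=2)]))
E
```

```text
t: 17.1
position: [489.6, -2.5, 192.8]
tcp_rot: [2.369, 2.064, -0.0]
contact_force: [-0.1, 0.4, -0.1]
opening: 0.531
finger_force: 0.0
t: 18.35
position: [458.3, -229.7, 352.9]
tcp_rot: [2.369, 2.063, 0.001]
contact_force: [-0.3, 0.3, 0.5]
opening: 0.527
finger_force: 0.0
```

View pics/end.png

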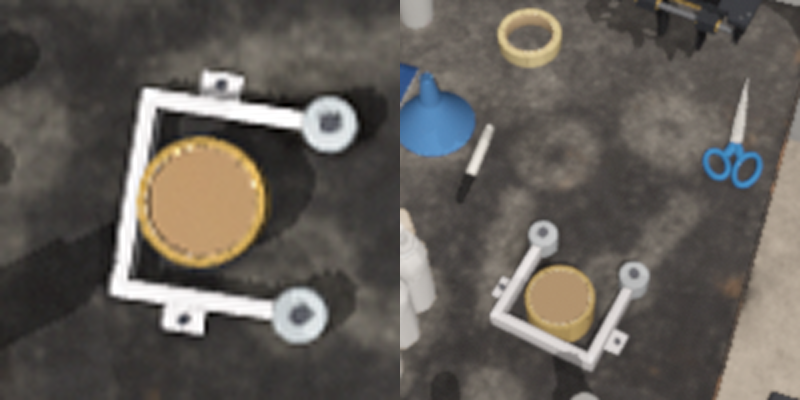

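The top view shows the roll upright in the bay and touching the back rail (roll centre at crop (202,202), rail at about x=140). Everything else is where it was and the robot is clear, so I'll hand in.

```bash
python3 -c "
from plant import bot
print(bot.sign_off())"
```

```text
the job is handed in; nothing more can be done
None
```

The tall roll was pushed through the gap between the posts and is home against the back rail; nothing else visibly moved, the arm is clear, and I handed the job in at about 18.5 s.

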